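Vacuum-reseal three opened jars and hold the sprung lid down

TASK

Reseal the three opened jars in the vacuum machine: stand the red-lidded jam jar, the slim white-lidded olive jar and the square brass-lidded honey jar upright on the floor of its chamber, setting each one down gently and not dropping it. Then bring the sprung clear lid down by its front handle bar and keep it pressed with a steady push of about 15 N, so that the lid lies level on its squeezed rubber seal and the pump can bite. The lid springs open if let go, so finish while still holding it down, and leave the glasses, bottles and other things where they stand.

Things in the scene. Friction and masses are not known exactly. Their poses are not given: they have to be found in the camera images.
- vac: Compact chamber vacuum machine, brushed metal, fixed on the counter. Origin: centre underneath, at counter height; -x is its front, y its width, z up. Base x -140 to +170 mm, y -175 to +175 mm. Pump housing behind the chamber: x +75 to +170, top at z 150 mm.
- vac_chamber (a point): Middle of the floor of the open-topped chamber, at machine x -36, y 0, z 25 mm. Inside: machine x -127 to +40, y -160 to +160 mm; floor z 25, rim z 100 mm; walls 13 to 15 mm thick.
- seal_bar (a point): Middle of the top of the black sealing bar that stands in the chamber along its front wall: machine x -125 to -113, y -130 to +130, top at z 57 mm (60 with its brass strip). Jars stand behind it, between machine x -113 and +40 mm.
- vac_hinge (a point): Middle of the lid's hinge line, which runs along the machine's y at machine x +60, z 100 mm. The clear lid is a plate 200 mm from hinge to front edge, 340 mm wide and 12 mm thick.
- vac_lid (a joint): Swing of the lid in rad about its hinge line, above first touch of the seal. Springs keep it open at 1.42 (nearly upright: the plate is then 1.445 rad above level). 0: it meets the seal, still tipped up by 0.025. Push at the handle bar, square to the lid: about 3 N to start it, growing to 7 N on meeting the seal. A damper adds 4 N per rad/s. Let go, it springs open.
- vac_seal (a joint): Further squeeze of the soft rubber seal by the lid, in rad about the same hinge line: 0 not squeezed, 0.025 rightly squeezed with the lid level, above 0.047 over-squeezed (stop at 0.055). Push at the handle bar: 7 N at 0, 15 N at 0.025, 8 N more for each further 0.025. 0.025 rad is 6 mm at the bar.
- lid_bar (a point): Middle of the lid's round handle bar: 12 mm thick, 200 mm long along the machine's y, on brackets 85 mm either side, 45 mm beyond the lid's front edge. 245 mm from the hinge line, 6 mm above the lid's underside plane. Lid open: topmost, z 344 mm; lid level: machine x -185, z 106 mm. Can be pinched from above across the bar and turns in the pinch.
- jam_jar: Squat round glass jar of dark red jam with a red screw lid, 60 mm diameter, 52 mm tall, 0.14 to 0.28 kg. Its origin is the centre of its underside. z is up.
- olive_jar: Slim round glass jar of green olives with a white screw lid, 42 mm diameter, 66 mm tall, 0.14 to 0.28 kg. Its origin is the centre of its underside. z is up.
- honey_jar: Square glass jar of golden honey, 46 x 46 mm, body 46 mm tall, with a round brass lid 40 mm across on top, 60 mm tall in all, 0.14 to 0.28 kg. Its origin is the centre of its underside. x and y are square to its flat sides, z is up.
- tumbler_a: Bystander, to be left alone: a clear glass tumbler, 72 mm wide, 90 mm tall. Its origin is the centre of its underside. 
- tumbler_b: Bystander, to be left alone: a second clear glass tumbler, 72 mm wide, 90 mm tall. Its origin is the centre of its underside. 
- decanter: Bystander, to be left alone: a stoppered glass decanter, 104 mm wide, 248 mm tall. Its origin is the centre of its underside. 
- whisky: Bystander, to be left alone: an amber glass bottle with black cap, 72 mm wide, 250 mm tall. Its origin is the centre of its underside. 
- mill: Bystander, to be left alone: a dark wooden pepper mill, 54 mm wide, 190 mm tall. Its origin is the centre of its underside. 
- jigger: Bystander, to be left alone: a small steel double-cone drinks measure, 48 mm wide, 85 mm tall. Its origin is the centre of its underside. 

How it is judged:
On the way, in this order (a step that is already met when the one before it is completed fails the run):
1. all three jars stand upright and at rest on the chamber floor, let go (x of jam_jar in the frame of vac between -0.113 and 0.04 m and y of jam_jar in the frame of vac between -0.16 and 0.16 m and z of jam_jar in the frame of vac between 0.015 and 0.035 m and angle between each of jam_jar, olive_jar, honey_jar's own z axis and vertical below 0.15 rad and linear speed of each of jam_jar, olive_jar, honey_jar below 0.03 m/s and x of olive_jar in the frame of vac between -0.113 and 0.04 m and y of olive_jar in the frame of vac between -0.16 and 0.16 m and z of olive_jar in the frame of vac between 0.015 and 0.035 m and x of honey_jar in the frame of vac between -0.113 and 0.04 m and y of honey_jar in the frame of vac between -0.16 and 0.16 m and z of honey_jar in the frame of vac between 0.015 and 0.035 m and contact force between the fingers and jam_jar below 0.5 N and contact force between the fingers and olive_jar below 0.5 N and contact force between the fingers and honey_jar below 0.5 N), for 0.2 s.
2. the lid is pressed level on its squeezed seal (value of joint vac_lid below 0.01 rad and value of joint vac_seal between 0.013 and 0.047 rad), for 0.3 s.
At the end, for the whole second after the job is handed in: All three jars stand upright (within 0.15 rad) and still on the chamber floor; the lid is held level on its squeezed seal (seal squeezed 0.013 to 0.047 rad, about 11 to 22 N at the bar), the fingers pressing over 4 N; every bystander is upright and within 30 mm of its start (all of step 2 and x of jam_jar in the frame of vac between -0.113 and 0.04 m and y of jam_jar in the frame of vac between -0.16 and 0.16 m and z of jam_jar in the frame of vac between 0.015 and 0.035 m and angle between each of jam_jar, olive_jar, honey_jar's own z axis and vertical below 0.15 rad and linear speed of each of jam_jar, olive_jar, honey_jar below 0.03 m/s and x of olive_jar in the frame of vac between -0.113 and 0.04 m and y of olive_jar in the frame of vac between -0.16 and 0.16 m and z of olive_jar in the frame of vac between 0.015 and 0.035 m and x of honey_jar in the frame of vac between -0.113 and 0.04 m and y of honey_jar in the frame of vac between -0.16 and 0.16 m and z of honey_jar in the frame of vac between 0.015 and 0.035 m and velocity of joint vac_lid below 0.15 rad/s and contact force between the fingers and anything else above 4 N and distance of each of tumbler_a, tumbler_b, decanter, whisky, mill, jigger from where it was at the start of the episode below 0.03 m and angle between each of tumbler_a, tumbler_b, decanter, whisky, mill, jigger's own z axis and vertical below 0.2 rad); the arm keeps its last pose, push and grip.
It fails at once if a jar is dropped: it falls free of the fingers faster than 0.7 m/s (about 25 mm) ((linear speed of jam_jar above 0.7 m/s and contact force between the fingers and jam_jar below 0.1 N) or (linear speed of olive_jar above 0.7 m/s and contact force between the fingers and olive_jar below 0.1 N) or (linear speed of honey_jar above 0.7 m/s and contact force between the fingers and honey_jar below 0.1 N)).
It fails at once if a jar is tipped over (angle between any of jam_jar, olive_jar, honey_jar's own z axis and vertical above 0.8 rad).
It fails at once if a bystander is knocked over or shifted by more than 50 mm (distance of any of tumbler_a, tumbler_b, decanter, whisky, mill, jigger from where it was at the start of the episode above 0.05 m or angle between any of tumbler_a, tumbler_b, decanter, whisky, mill, jigger's own z axis and vertical above 0.5 rad).
It also fails if it takes over 72 s, if anything falls off the work surface, if the arm or the gripper's body presses on something with over 40 N, if the wrist force passes 120 N, or if a joint passes its speed limit or range.

ROBOT

A 7-joint arm with a two-finger parallel gripper is mounted at the origin on the work surface. World frame = base frame: x ahead of the robot, y to its left, z up, the work surface at z = 0. Lengths are in m, angles in rad, forces in N, time in s.
With the tool pointing down it reaches from about 0.4 to 0.875 m from the base axis. Payload 19.3 kg.
Tool frame: the origin (TCP) lies midway between the tips of the shut fingers; the grasp point (between the pads) lies 19 mm behind it; z points along the fingers, y is the line along which they close (so a half turn about z gives the same grasp; the last joint's range is limited). The gripper opens to 85 mm and grips with 20 to 120 N. Pads are 22 mm wide; open, the fingers measure 114 mm over their backs; the gripper's body (76 mm by 85 mm) begins 54 mm behind the grasp point. The pads swing forward as they close: fully open they stand 13 mm farther back than shut.
Start: joints at [1.207, 0.521, -0.036, 1.599, 0.021, 1.021, -0.113], TCP at [0.181, -0.598, 0.231] pointing down, gripper open.
Joint ranges: [-2.91, 2.91], [-0.3, 2.13], [-1.5, 1.42], [0.17, 2.43], [-1.26, 4.41], [0.16, 1.93], [-2.52, 2.52]. Speed limits (rad/s): [1.89, 1.89, 2.39, 2.39, 3.01, 3.01, 3.01].

INTERFACE

Orientations are given as [roll, pitch, yaw] about the fixed x, y, z axes, in that order (R = Rz(yaw) Ry(pitch) Rx(roll)).
In Python, from workcell import bot gives the robot as it stands.
- The arm moves only by the shell command python3 nudge.py 'ROWS' [FORCE]. ROWS is a JSON list of rows, 1 to 5 of them, each of 7 numbers: the finger opening in m, then dx, dy, dz in m, then a rotation vector rx, ry, rz in rad; each row is the pose to reach, as a shift and turn from the pose commanded when the command began, along the tool's axes at that moment; what a row does not reach only later rows make up. A row lasts 1/8 s, in which the tool goes at most 0.0625 m and 0.188 rad, less where a joint would pass 70% of its speed; a pose out of reach is approached as far as the arm can. The fingers move at their own pace and stop on an object; FORCE is the grip in N (left out, the last holds). Time passes only in rows, so rows that do not move let the fingers close. It prints the time, the measured TCP pose, the force, the opening and the grip force at its end.
- bot.observe(): the state, without advancing time (a new reading comes with each control period).
- bot.grab_frame(name): name is "scene" or "side" or "wrist"; returns the picture (384x512x3 uint8, blue, green, red); there is no depth.
- bot.calibration(name): a dict with "vfov" (degrees; the focal length in pixels is half the picture's height over the tangent of half this angle, whatever the lens; pixels are square), "cx", "cy" (the principal point, pixels), "eye" and "attitude" of the camera in the world. Camera axes: x right, y down, z forward; pixel columns grow to the right and rows downward; lengths in m; the calibration is good to about 2 mm. A picture is of the moment at which its call begins: read the wrist's pose just before it. calibration takes no time and is no camera call; for the wrist camera it gives the pose at the moment of the call.
- bot.job_done(): hands the job in; it is judged then, once.
The state is a dict: "clock": time; "qpos": joint angles; "qd": joint speeds; "joint_efforts": joint torques, N m; "position": TCP position; "tool_rot": TCP orientation; "force": force on the tool from outside, world axes, zero at the start; "moment": the same for the moment, N m; "grip_width": finger opening in m; "finger_force": force on a finger pad.
Only numpy, scipy, OpenCV 4.12 (cv2) and the standard library are available. Lean on these libraries where they do the work, as an engineer would, in place of code of your own. Each camera call takes 0.05 s, during which the arm holds its last target. There are 200 camera calls.

## Working session

There is one attempt and no reset: what is moved stays moved. The work goes in short steps, Python scripts to look and compute and a shell command to move; the robot and the scene stay as the last step left them, time stands still between calls to the robot, and variables do not carry over. Pictures are saved under pics/ and viewed, at most 10 in all, crops included, and the job is handed in when it is done.

```bash
ls; mkdir -p pics; python3 - <<'E'
from workcell import bot
import cv2,numpy as np
s=bot.observe();print({k:np.round(v,3).tolist() for k,v in s.items()})
for n in ("scene","side","wrist"):
    print(n,bot.calibration(n)); cv2.imwrite(f"pics/{n}0.png",bot.grab_frame(n))
a=cv2.imread("pics/scene0.png");b=cv2.imread("pics/side0.png")
E
```

```text
nudge.py
pics
workcell.py
{'clock': 0.0, 'qpos': [1.207, 0.522, -0.036, 1.6, 0.021, 1.021, -0.113], 'qd': [0.0, 0.001, 0.001, -0.0, -0.0, -0.001, -0.001], 'joint_efforts': [0.0, -92.711, 1.98, -36.993, 0.018, 0.008, -0.0], 'position': [0.181, -0.598, 0.231], 'tool_rot': [-3.14, 0.0, 0.294], 'force': [1.018, -0.82, -1.244], 'moment': [0.0, 0.012, 0.005], 'finger_force': 0.0, 'grip_width': 0.086}
scene {'vfov': 45.93076919856447, 'cx': 255.21069218007605, 'cy': 185.2481439992706, 'eye': array([ 0.75616605, -0.62165083,  0.74854413]), 'attitude': array([-2.31233652,  0.00573257,  0.28237591])}
side {'vfov': 45.74924883078666, 'cx': 256.4226738798522, 'cy': 190.57645750342812, 'eye': array([ 0.38422949, -0.79963195,  0.8665652 ]), 'attitude': array([-2.28164924, -0.00635576, -0.16919659])}
wrist {'vfov': 61.50295936486942, 'cx': 261.5841275855461, 'cy': 190.33651479036175, 'eye': array([ 0.24377437, -0.57947538,  0.37300035]), 'attitude': array([ 2.87755751e+00,  2.12860137e-03, -1.27588620e+00])}
```

View pics/scene0.png

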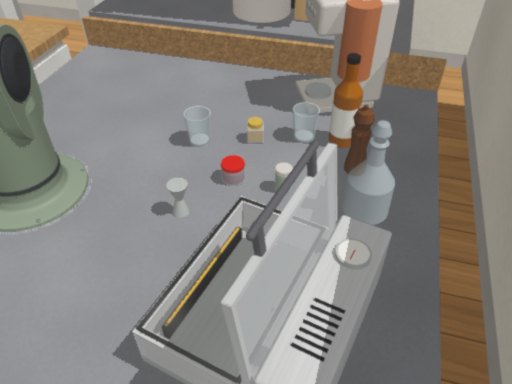

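View pics/side0.png

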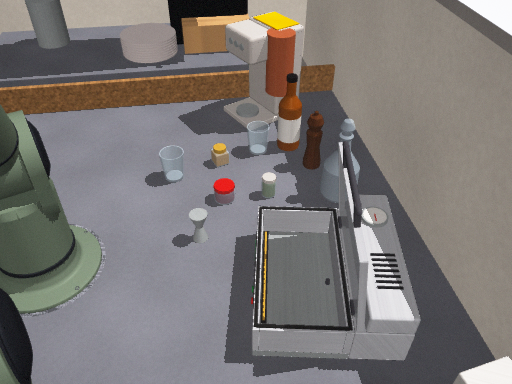

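The scene view shows the machine at lower right with its lid open, and the side view agrees. Lid centres, scene / side, in pixels:
- Red: (233,164) / (224,187)
- White: (284,170) / (268,178)
- Brass: (255,122) / (220,148)

The yellow strip of the sealing bar runs from (241,232) to (168,320) in the scene view. The jigger is near (178,195), left of the machine.

```bash
cat > h.py <<'E'
import cv2,numpy as np
from scipy.spatial.transform import Rotation as R
from workcell import bot
def cam(n):
    c=bot.calibration(n); return c['eye'],R.from_euler('xyz',c['attitude']).as_matrix(),192/np.tan(np.radians(c['vfov']/2)),c['cx'],c['cy']
def ray(c,u,v):
    e,M,f,cx,cy=c; d=M@[(u-cx)/f,(v-cy)/f,1]; return e,d/np.linalg.norm(d)
def onz(c,u,v,z):
    e,d=ray(c,u,v); return e+d*(z-e[2])/d[2]
def tri(c1,p1,c2,p2):
    a,d=ray(c1,*p1);b,g=ray(c2,*p2)
    t=np.linalg.lstsq(np.c_[d,-g],b-a,rcond=None)[0]; p,q=a+d*t[0],b+g*t[1]
    return (p+q)/2,np.linalg.norm(p-q)
def proj(c,P):
    e,M,f,cx,cy=c; q=M.T@(np.asarray(P)-e); return q[:2]/q[2]*f+[cx,cy]
def mask(im,lo,hi,roi):
    h=cv2.cvtColor(im,cv2.COLOR_BGR2HSV); m=cv2.inRange(h,np.array(lo),np.array(hi)); z=np.zeros_like(m);x0,y0,x1,y1=roi; z[y0:y1,x0:x1]=m[y0:y1,x0:x1]; return z
def blob(m):
    n,l,s,c=cv2.connectedComponentsWithStats(m); k=1+np.argmax(s[1:,4]); return c[k],s[k]
E
python3 - <<'E'
from h import *
S,D=cam("scene"),cam("side");a=cv2.imread("pics/scene0.png");b=cv2.imread("pics/side0.png")
for n,lo,hi,r1,r2 in [("red",(0,180,120),(8,255,255),(210,145,260,195),(205,170,245,210)),("white",(0,0,205),(180,40,255),(272,160,296,182),(258,170,280,186)),("brass",(15,110,130),(35,255,255),(243,112,268,132),(208,140,232,156)),("strip",(12,120,120),(35,255,255),(150,220,250,340),(255,225,275,335))]:
    m1,m2=mask(a,lo,hi,r1),mask(b,lo,hi,r2); p,s=blob(m1);q,t=blob(m2)
    print(n,p,s,q,t,*[np.round(x,4) for x in tri(S,p,D,q)])
    if n=="strip":
        for m,c in((m1,S),(m2,D)):
            ys,xs=np.nonzero(m)
            pts=np.array([onz(c,x,y,.06)for x,y in zip(xs,ys)]); mm=pts.mean(0)
            w=np.linalg.svd(pts-mm,full_matrices=False)[2][0]; k=(pts-mm)@w
            print(" mid",mm+w*(k.max()+k.min())/2,"len",np.ptp(k),"yaw",np.arctan2(*w[1::-1][[0,1]][::1]) , w)
v=np.vstack([np.hstack([cv2.resize(a[190:384,130:400],None,fx=1.45,fy=1.45),cv2.resize(b[100:294,160:430],None,fx=1.45,fy=1.45)]),
 np.hstack([cv2.resize(a[95:235,150:420],None,fx=1.45,fy=1.45),cv2.resize(b[200:340,200:470],None,fx=1.45,fy=1.45)])])
cv2.imwrite("pics/v1.png",v);print(v.shape)
E
```

```text
red [232.4137931  163.42758621] [222 156  22  16 290] [223.53629032 185.71370968] [214 179  20  15 248] [0.4628 0.1763 0.0442] 0.0002
white [283.70588235 167.44537815] [276 163  16  10 119] [268.85106383 176.29787234] [262 172  14   9  94] [0.5909 0.1728 0.064 ] 0.0006
brass [254.62406015 122.4887218 ] [248 117  14  12 133] [219.30172414 148.03448276] [213 143  13  11 116] [0.4696 0.3462 0.0528] 0.0009
strip [203.26775956 274.18306011] [167 228  72  95 366] [264.44086022 275.85483871] [263 231   4  89 186] [ 0.5166 -0.1592  0.0528] 0.0042
 mid [ 0.5201731  -0.15233433  0.06      ] len 0.24113789392945445 yaw -1.7759320846084994 [-2.03700073e-01 -9.79033340e-01 -2.47736874e-17]
 mid [ 0.51841146 -0.1537231   0.06      ] len 0.25040718412532825 yaw -1.7746571281258032 [-2.02451683e-01 -9.79292253e-01 -6.99447999e-18]
(484, 784, 3)
```

View pics/v1.png

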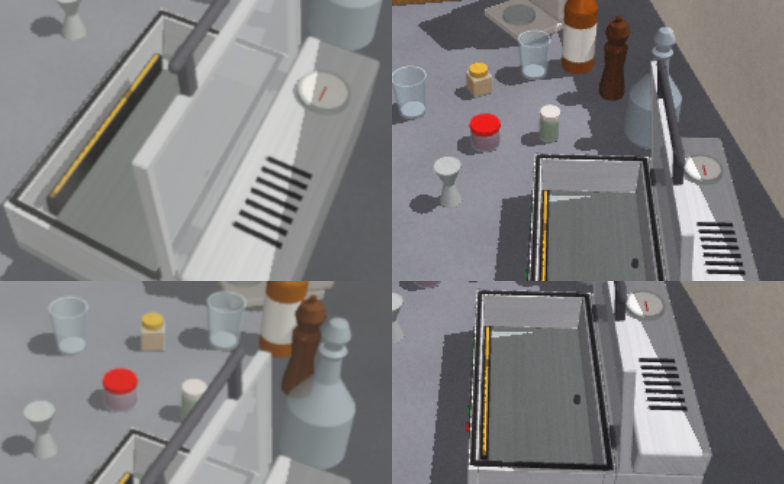

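The machine's yaw is about -0.205, and its origin works out near (0.636, -0.177). Next I check that against the rim corners, estimate the bystander bases, and work out the first move.

```bash
cat >> h.py <<'E'
YAW=-0.2045; O=np.array([0.6358,-0.1772,0])
def m2w(p): return O+R.from_euler('z',YAW).apply(p)
def plan(*targets):
    s=bot.observe(); T=R.from_euler('xyz',s['tool_rot'])
    print("t",round(s['clock'],2),"tcp",np.round(s['position'],4),"rot",np.round(s['tool_rot'],3),"w",round(s['grip_width'],4),"F",np.round(s['force'],1))
    for p,yaw in targets:
        G=R.from_euler('xyz',[np.pi,0,yaw]); d=T.inv().apply(np.array(p)-s['position'])
        print("->",np.round(p,4),"row d",np.round(d,4),"rv",np.round((T.inv()*G).as_rotvec(),3),"rows",np.ceil(np.linalg.norm(d)/.0625))
E
python3 - <<'E'
from h import *
S,D=cam("scene"),cam("side")
a=cv2.imread("pics/scene0.png");b=cv2.imread("pics/side0.png")
for P in [(-.140,.175,.1),(-.14,-.175,.1),(-.127,.16,.1),(.04,.16,.1),(-.119,.13,.06),(-.119,-.13,.06),(.035,.1,.344),(.035,-.1,.344),(.17,.175,.15),(.17,-.175,.15)]:
    u,v=proj(S,m2w(P)),proj(D,m2w(P)); print(P,np.round(u),np.round(v))
    for im,w in((a,u),(b,v)): cv2.circle(im,tuple(int(round(x)) for x in w),2,(255,0,255),-1)
for n,p in dict(ta=(174,177),tb=(258,150),mill=(312,164),dec=(338,193),whisky=(289,146),jigger=(200,239)).items(): print(n,np.round(onz(D,*p,0),3))
cv2.imwrite("pics/v2.png",np.hstack([cv2.resize(a[130:384,130:400],None,fx=1.48,fy=1.48),cv2.resize(b[130:384,200:470],None,fx=1.48,fy=1.48)]))
plan(((.42,-.2,.28),2.937),)
E
```

```text
(-0.14, 0.175, 0.1) [241. 194.] [258. 205.]
(-0.14, -0.175, 0.1) [132. 330.] [252. 329.]
(-0.127, 0.16, 0.1) [243. 201.] [263. 209.]
(0.04, 0.16, 0.1) [319. 229.] [331. 211.]
(-0.119, 0.13, 0.06) [240. 225.] [266. 229.]
(-0.119, -0.13, 0.06) [164. 327.] [264. 321.]
(0.035, 0.1, 0.344) [315. 143.] [345. 143.]
(0.035, -0.1, 0.344) [251. 234.] [359. 211.]
(0.17, 0.175, 0.15) [394. 230.] [387. 193.]
(0.17, -0.175, 0.15) [319. 414.] [422. 319.]
ta [0.324 0.294 0.   ]
tb [0.598 0.39  0.   ]
mill [0.753 0.289 0.   ]
dec [0.791 0.143 0.   ]
whisky [0.703 0.396 0.   ]
jigger [0.382 0.025 0.   ]
t 0.15 tcp [ 0.1809 -0.598   0.2309] rot [-3.141  0.     0.294] w 0.0855 F [ 0.6  0.3 -0.1]
-> [ 0.42 -0.2   0.28] row d [ 0.3441 -0.3118 -0.0489] rv [-0.000e+00 -1.000e-03 -2.643e+00] rows 8.0
```

View pics/v2.png

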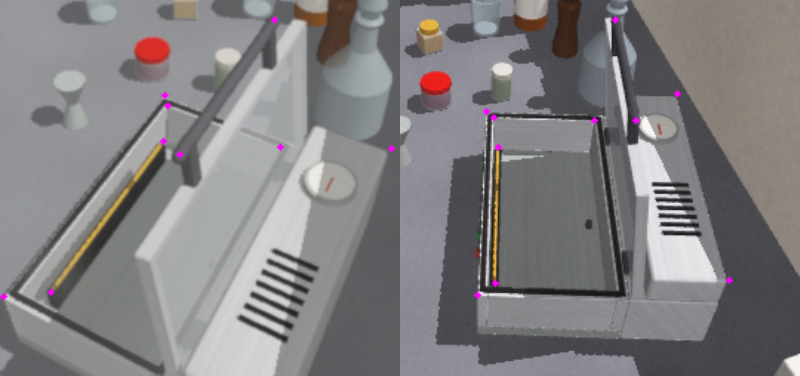

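The overlay points sit within about 3–5 mm of the rim, strip and bar, which is good enough for placing. Now over to the jars.

```bash
python3 nudge.py '[[0.085,0.17,-0.16,-0.049,0,0,-0.8],[0.085,0.17,-0.16,-0.049,0,0,-0.8],[0.085,0.34,-0.31,-0.049,0,0,-1.5],[0.085,0.34,-0.31,-0.049,0,0,-1.5],[0.085,0.34,-0.31,-0.049,0,0,-1.5]]' && python3 nudge.py '[[0.085,0,0,0,0,0,-0.188],[0.085,0,0,0,0,0,-0.376],[0.085,0,0,0,0,0,-0.564],[0.085,0,0,0,0,0,-0.752],[0.085,0,0,0,0,0,-0.94]]'; python3 - <<'E'
from h import *
plan(((.47,.15,.27),2.937))
E
```

```text
clock: 0.78
position: [0.3394, -0.3303, 0.2701]
tool_rot: [3.141, 0.0, 1.237]
force: [1.4, -0.9, 0.1]
grip_width: 0.0851
finger_force: 0.0
clock: 1.4
position: [0.3386, -0.332, 0.2698]
tool_rot: [-3.141, -0.0, 2.175]
force: [-0.5, 0.2, 0.8]
grip_width: 0.0848
finger_force: 0.0
t 1.4 tcp [ 0.3386 -0.332   0.2698] rot [-3.141 -0.     2.175] w 0.0848 F [-0.5  0.2  0.8]
-> [0.47 0.15 0.27] row d [ 3.22e-01  3.82e-01 -2.00e-04] rv [ 0.    -0.    -0.762] rows 8.0
```

```bash
python3 nudge.py '[[0.085,0.04,0.048,0,0,0,-0.188],[0.085,0.08,0.096,0,0,0,-0.376],[0.085,0.12,0.144,0,0,0,-0.564],[0.085,0.16,0.19,0,0,0,-0.752],[0.085,0.2,0.24,0,0,0,-0.762]]' >/dev/null; python3 - <<'E'
from h import *
plan(((.47,.15,.27),2.937))
E
```

```text
t 2.02 tcp [ 0.4241 -0.0315  0.2701] rot [-3.141e+00  1.000e-03  2.933e+00] w 0.0851 F [ 0.9 -1.5 -0.2]
-> [0.47 0.15 0.27] row d [-0.0074  0.1871  0.    ] rv [-0.     0.001 -0.004] rows 3.0
```

```bash
python3 nudge.py '[[0.085,-0.003,0.06,0,0,0,0],[0.085,-0.005,0.12,0,0,0,0],[0.085,-0.007,0.187,0,0,0,0],[0.085,-0.007,0.187,0,0,0,0],[0.085,-0.007,0.187,0,0,0,0]]' >/dev/null; python3 - <<'E'
from h import *
plan(((.463,.178,.15),2.937))
c=cam("wrist"); im=bot.grab_frame("wrist"); cv2.imwrite("pics/w1.png",im)
print(c[0],[np.round(proj(c,p)) for p in [(.463,.178,.052),(.591,.175,.066),(.47,.348,.06)]])
E
```

```text
t 2.65 tcp [0.4697 0.1482 0.2696] rot [-3.141e+00 -1.000e-03  2.932e+00] w 0.0849 F [ 0.1 -1.1 -0.2]
-> [0.463 0.178 0.15 ] row d [0.0127 0.0278 0.1195] rv [-0.    -0.001 -0.005] rows 2.0
[0.40526522 0.1614913  0.41181922] [array([287., 153.]), array([305., 261.]), array([444., 128.])]
```

View pics/w1.png

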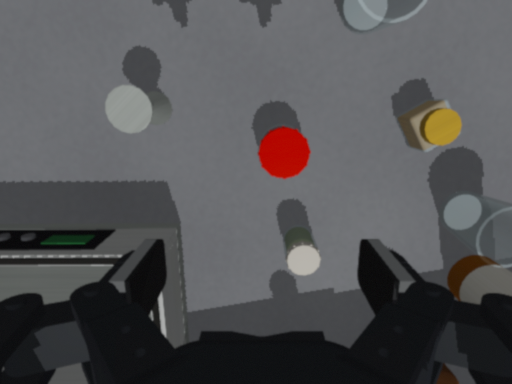

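The wrist view shows the red lid at (284,152), white at (303,260) and brass at (441,127). The honey body is turned by roughly 20–25° in the image, and all three are within 3 px of prediction. I'll refine them with masks.

```bash
python3 - <<'E'
from h import *
im=cv2.imread("pics/w1.png");c=cam("wrist")
for n,lo,hi,r,z in [("red",(0,180,120),(8,255,255),(240,110,330,190),.052),("white",(0,0,165),(180,50,255),(280,238,325,280),.066),("brass",(18,170,120),(35,255,255),(395,90,475,160),.060)]:
    p,s=blob(mask(im,lo,hi,r)); q=onz(c,*p,z); e=onz(c,p[0]+s[2]/2,p[1],z)-onz(c,p[0]-s[2]/2,p[1],z)
    print(n,p,s,np.round(q,4),"diam",np.linalg.norm(e))
h=cv2.cvtColor(im,cv2.COLOR_BGR2HSV); print(h[118,408],h[108,440],h[125,415],h[60,440])
m=mask(im,(10,45,60),(40,255,255),(385,80,475,170)); k=max(cv2.findContours(m,0,2)[0],key=cv2.contourArea)
P=cv2.approxPolyDP(k,3,True)[:,0]; print(P.tolist())
W=np.array([onz(c,*p,.03) for p in P])
for i in range(len(W)):
    d=W[(i+1)%len(W)]-W[i]; print(P[i],np.linalg.norm(d).round(4),"ang mod90",np.degrees(np.arctan2(d[1],d[0]))%90)
E
```

```text
red [283.71729323 152.07368421] [ 259  127   51   51 1995] [0.4618 0.174  0.052 ] diam 0.057076311650594895
white [303.37619699 260.05198358] [288 246  32  29 731] [0.5897 0.1717 0.066 ] diam 0.03770594671302699
brass [441.87676768 126.30707071] [425 109  36  36 990] [0.4687 0.3449 0.06  ] diam 0.03859474160062106
[19 91 76] [ 21 115 120] [ 21  54 141] [108  11 111]
[[443, 101], [427, 101], [398, 118], [410, 145], [423, 149], [456, 138], [461, 128], [460, 117], [446, 108]]
[443 101] 0.0183 ang mod90 77.94190488637692
[427 101] 0.0363 ang mod90 19.360984975330524
[398 118] 0.0358 ang mod90 17.39998965207562
[410 145] 0.0167 ang mod90 61.4444972994826
[423 149] 0.0393 ang mod90 7.168179176970085
[456 138] 0.0122 ang mod90 58.775865001794756
[461 128] 0.0129 ang mod90 2.126346906303013
[460 117] 0.0203 ang mod90 48.24871012079032
[446 108] 0.009 ang mod90 18.508727770637137
```

```bash
python3 nudge.py '[[0.085,0.013,0.0236,0.05,0,0,0],[0.085,0.013,0.0236,0.11,0,0,0],[0.085,0.013,0.0236,0.17,0,0,0],[0.085,0.013,0.0236,0.22,0,0,0],[0.085,0.013,0.0236,0.257,0,0,0]]' 40; python3 nudge.py '[[0.085,0,0,0,0,0,0],[0.05,0,0,0,0,0,0],[0.04,0,0,0,0,0,0],[0.04,0,0,0,0,0,0],[0.04,0,0,0,0,0,0]]' 40; python3 nudge.py '[[0.04,0,0,0,0,0,0],[0.04,0,0,0,0,0,0]]'
```

```text
clock: 3.32
position: [0.4619, 0.1719, 0.0111]
tool_rot: [-3.14, -0.001, 2.928]
force: [1.1, 0.4, 0.4]
grip_width: 0.085
finger_force: 0.0
clock: 3.95
position: [0.4633, 0.1738, 0.0148]
tool_rot: [3.141, 0.003, 2.93]
force: [-1.5, -1.4, 11.7]
grip_width: 0.0582
finger_force: 40.6
clock: 4.2
position: [0.4633, 0.1739, 0.0148]
tool_rot: [3.141, 0.003, 2.93]
force: [-1.8, -1.5, 10.8]
grip_width: 0.058
finger_force: 40.6
```

```bash
python3 nudge.py '[[0.04,0,0,-0.02,0,0,0],[0.04,0,0,-0.06,0,0,0],[0.04,0,0,-0.11,0,0,0],[0.04,0,0,-0.16,0,0,0],[0.04,0,0,-0.2,0,0,0]]'; python3 - <<'E'
from h import *
for y in (-.09,0,.09): print(m2w((-.045,y,.025)))
p=m2w((-.045,-.09,.22)); plan((p,2.937))
E
```

```text
clock: 4.82
position: [0.4623, 0.1738, 0.2162]
tool_rot: [3.141, 0.002, 2.931]
force: [0.1, -0.9, -2.0]
grip_width: 0.0583
finger_force: 45.0
[ 0.5734607  -0.25618615  0.025     ]
[ 0.59173768 -0.16806151  0.025     ]
[ 0.61001467 -0.07993687  0.025     ]
t 4.83 tcp [0.4623 0.1738 0.2162] rot [3.141e+00 2.000e-03 2.931e+00] w 0.0583 F [ 0.1 -0.9 -2. ]
-> [ 0.5735 -0.2562  0.22  ] row d [-0.1988 -0.3972 -0.0036] rv [ 0.001  0.002 -0.006] rows 8.0
```

```bash
python3 nudge.py '[[0.04,-0.02,-0.045,0,0,0,0],[0.04,-0.045,-0.095,0,0,0,0],[0.04,-0.07,-0.145,0,0,0,0],[0.04,-0.1,-0.2,0,0,0,0],[0.04,-0.125,-0.25,0,0,0,-0.006]]' >/dev/null; python3 nudge.py '[[0.04,-0.025,-0.05,0,0,0,0],[0.04,-0.05,-0.1,0,0,0,0],[0.04,-0.0738,-0.147,0,0,0,0],[0.04,-0.0738,-0.147,0,0,0,0],[0.04,-0.0738,-0.147,0,0,0,0]]'; python3 - <<'E'
from h import *
plan((m2w((-.045,-.09,.042)),2.937))
im=bot.grab_frame("side");cv2.imwrite("pics/s2.png",im)
E
```

```text
clock: 6.08
position: [0.5742, -0.2553, 0.214]
tool_rot: [3.141, 0.001, 2.937]
force: [0.7, 0.8, -0.7]
grip_width: 0.058
finger_force: 45.0
t 6.08 tcp [ 0.5742 -0.2553  0.214 ] rot [3.141e+00 1.000e-03 2.937e+00] w 0.058 F [ 0.7  0.8 -0.7]
-> [ 0.5735 -0.2562  0.042 ] row d [ 0.0007 -0.0011  0.172 ] rv [ 0.     0.001 -0.   ] rows 3.0
```

View pics/s2.png

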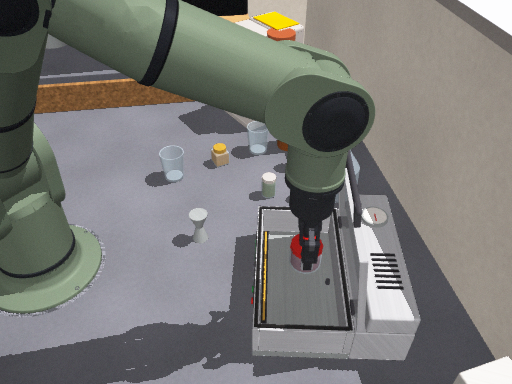

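The jar hangs held over the chamber near (307,255), with the wrist quite close to the open lid. I'll shift 15 mm toward the front and lower.

```bash
python3 nudge.py '[[0.04,0.016,0,0.03,0,0,0],[0.04,0.016,0,0.07,0,0,0],[0.04,0.016,0,0.11,0,0,0],[0.04,0.016,0,0.14,0,0,0],[0.04,0.016,0,0.158,0,0,0]]'; python3 nudge.py '[[0.04,0,0,0.006,0,0,0],[0.04,0,0,0.012,0,0,0],[0.04,0,0,0.015,0,0,0],[0.04,0,0,0.015,0,0,0]]'
```

```text
clock: 6.75
position: [0.5586, -0.2513, 0.0543]
tool_rot: [3.141, -0.0, 2.938]
force: [-0.3, -0.2, -1.5]
grip_width: 0.0582
finger_force: 45.0
clock: 7.25
position: [0.559, -0.2523, 0.0402]
tool_rot: [-3.141, 0.0, 2.937]
force: [0.3, -0.4, -1.8]
grip_width: 0.0578
finger_force: 45.1
```

```bash
for i in 1 2 3 ; do python3 nudge.py '[[0.04,0,0,0.001,0,0,0],[0.04,0,0,0.0015,0,0,0]]' | egrep 'pos|force'; done
```

```text
position: [0.5591, -0.2524, 0.0398]
force: [-10.9, 2.2, 26.9]
finger_force: 48.0
position: [0.5591, -0.2524, 0.0397]
force: [-19.4, 5.5, 53.6]
finger_force: 50.7
position: [0.5595, -0.2525, 0.0392]
force: [-24.3, 5.2, 71.0]
finger_force: 53.2
```

```bash
python3 nudge.py '[[0.04,0,0,-0.004,0,0,0],[0.04,0,0,-0.0045,0,0,0]]'|egrep 'pos|force';python3 nudge.py '[[0.078,0,0,0,0,0,0],[0.078,0,0,0,0,0,0],[0.078,0,0,0,0,0,0],[0.078,0,0,0,0,0,0]]'; python3 nudge.py '[[0.078,0,0,-0.03,0,0,0],[0.078,0,0,-0.08,0,0,0],[0.078,0,0,-0.14,0,0,0],[0.078,0,0,-0.19,0,0,0],[0.085,0,0,-0.21,0,0,0]]'; python3 - <<'E'
from h import *
plan(((.5897,.1717,.23),2.937))
im=bot.grab_frame("side");cv2.imwrite("pics/s3.png",im)
D=cam("side");p,s=blob(mask(im,(0,180,120),(8,255,255),(255,200,360,330)));print(p,s,np.round((onz(D,*p,.073)-O)@R.from_euler('z',YAW).as_matrix(),4))
E
```

```text
position: [0.5591, -0.2524, 0.0404]
force: [-0.8, -0.2, -1.5]
finger_force: 45.7
clock: 8.75
position: [0.5588, -0.2522, 0.0398]
tool_rot: [3.142, -0.0, 2.937]
force: [0.2, 0.8, -0.8]
grip_width: 0.0778
finger_force: 0.0
clock: 9.38
position: [0.5595, -0.2524, 0.2528]
tool_rot: [-3.141, 0.003, 2.937]
force: [-0.5, -0.5, -0.4]
grip_width: 0.085
finger_force: 0.0
t 9.38 tcp [ 0.5595 -0.2524  0.2528] rot [-3.141e+00  3.000e-03  2.937e+00] w 0.085 F [-0.5 -0.5 -0.4]
-> [0.5897 0.1717 0.23  ] row d [0.0568 0.4214 0.0223] rv [-0.001  0.003 -0.   ] rows 7.0
[292.02150538 302.23655914] [278 290  29  26 558] [-0.0608 -0.092   0.073 ]
```

The jam jar stands at machine (-61, -92) mm. Now the olive jar.

```bash
python3 nudge.py '[[0.085,0.008,0.055,0,0,0,0],[0.085,0.016,0.115,0,0,0,0],[0.085,0.024,0.175,0,0,0,0],[0.085,0.032,0.235,0,0,0,0],[0.085,0.04,0.295,0,0,0,0]]' >/dev/null; python3 nudge.py '[[0.085,0.008,0.06,0,0,0,0],[0.085,0.0168,0.1264,0,0,0,0],[0.085,0.0168,0.1264,0,0,0,0],[0.085,0.0168,0.1264,0,0,0,0]]'>/dev/null; python3 - <<'E'
from h import *
plan(((.5897,.1717,.018),2.937))
im=bot.grab_frame("wrist");cv2.imwrite("pics/w2.png",im);c=cam("wrist");u=proj(c,(.5897,.1717,.066)).astype(int)
m=mask(im,(0,0,160),(180,50,255),(u[0]-40,max(u[1]-40,0),u[0]+40,u[1]+40)); p,s=blob(m);print(u,p,s,np.round(onz(c,*p,.066),4))
E
```

```text
t 10.55 tcp [0.5886 0.1719 0.2489] rot [-3.141e+00 -1.000e-03  2.938e+00] w 0.0851 F [-0.  -1.1 -0.3]
-> [0.5897 0.1717 0.018 ] row d [-1.400e-03  2.000e-04  2.309e-01] rv [-0.001 -0.001  0.001] rows 4.0
[262 170] [262.89449541 171.26788991] [ 244  153   39   38 1090] [0.5903 0.1716 0.066 ]
```

```bash
python3 nudge.py '[[0.085,-0.0015,0,0.05,0,0,0],[0.085,-0.0015,0,0.11,0,0,0],[0.085,-0.0015,0,0.16,0,0,0],[0.085,-0.0015,0,0.205,0,0,0],[0.085,-0.0015,0,0.228,0,0,0]]' >/dev/null; python3 nudge.py '[[0.06,0,0,0,0,0,0],[0.03,0,0,0,0,0,0],[0.03,0,0,0,0,0,0],[0.03,0,0,0,0,0,0],[0.03,0,0,0,0,0,0]]' 40; python3 nudge.py '[[0.03,0,0,-0.02,0,0,0],[0.03,0,0,-0.06,0,0,0],[0.03,0,0,-0.11,0,0,0],[0.03,0,0,-0.16,0,0,0],[0.03,0,0,-0.2,0,0,0]]'; python3 - <<'E'
from h import *
plan((m2w((-.06,0,.22)),2.937))
E
```

```text
clock: 11.85
position: [0.5914, 0.1718, 0.0239]
tool_rot: [3.141, 0.003, 2.936]
force: [-2.0, -1.2, 8.5]
grip_width: 0.0407
finger_force: 39.5
clock: 12.48
position: [0.5903, 0.1718, 0.226]
tool_rot: [3.14, 0.002, 2.937]
force: [0.5, 0.1, -2.8]
grip_width: 0.0408
finger_force: 41.2
t 12.47 tcp [0.5903 0.1718 0.226 ] rot [3.140e+00 2.000e-03 2.937e+00] w 0.0408 F [ 0.5  0.1 -2.8]
-> [ 0.5771 -0.165   0.22  ] row d [-0.0553 -0.3325  0.0057] rv [0.001 0.002 0.   ] rows 6.0
```

```bash
python3 nudge.py '[[0.03,-0.008,-0.05,0,0,0,0],[0.03,-0.017,-0.105,0,0,0,0],[0.03,-0.027,-0.165,0,0,0,0],[0.03,-0.037,-0.225,0,0,0,0],[0.03,-0.047,-0.285,0,0,0,0]]' >/dev/null; python3 nudge.py '[[0.03,-0.0083,-0.0475,0,0,0,0],[0.03,-0.0083,-0.0475,0,0,0,0],[0.03,-0.0083,-0.0475,0.03,0,0,0],[0.03,-0.0083,-0.0475,0.08,0,0,0],[0.03,-0.0083,-0.0475,0.13,0,0,0]]'; python3 - <<'E'
from h import *
plan((m2w((-.06,0,.0505)),2.937))
E
```

```text
clock: 13.72
position: [0.5774, -0.1644, 0.0924]
tool_rot: [3.141, 0.002, 2.938]
force: [1.2, -0.9, -1.8]
grip_width: 0.0407
finger_force: 41.2
t 13.72 tcp [ 0.5774 -0.1644  0.0924] rot [3.141e+00 2.000e-03 2.938e+00] w 0.0407 F [ 1.2 -0.9 -1.8]
-> [ 0.5771 -0.165   0.0505] row d [ 0.0003 -0.0007  0.0419] rv [0.    0.002 0.001] rows 1.0
```

```bash
python3 nudge.py '[[0.03,0,0,0.02,0,0,0],[0.03,0,0,0.033,0,0,0],[0.03,0,0,0.040,0,0,0],[0.03,0,0,0.041,0,0,0],[0.03,0,0,0.041,0,0,0]]' |egrep 'pos|force'; python3 nudge.py '[[0.03,0,0,0.0008,0,0,0],[0.03,0,0,0.0008,0,0,0]]' | egrep 'pos|force'
```

```text
position: [0.5773, -0.1653, 0.0517]
force: [0.7, -0.7, -1.6]
finger_force: 41.2
position: [0.577, -0.1653, 0.0503]
force: [-0.1, 0.3, -2.4]
finger_force: 41.2
```

```bash
python3 nudge.py '[[0.03,0,0,0.0008,0,0,0],[0.03,0,0,0.0008,0,0,0]]' | egrep 'pos|force';  python3 nudge.py '[[0.03,0,0,0.0006,0,0,0],[0.03,0,0,0.0006,0,0,0]]' | egrep 'pos|force'
```

```text
position: [0.5769, -0.1652, 0.0493]
force: [0.4, 0.3, -2.0]
finger_force: 41.2
position: [0.5769, -0.1652, 0.049]
force: [-2.1, 0.6, 4.0]
finger_force: 41.8
```

```bash
python3 nudge.py '[[0.062,0,0,0,0,0,0],[0.062,0,0,0,0,0,0],[0.062,0,0,0,0,0,0],[0.062,0,0,0,0,0,0]]' | egrep 'force|width'; python3 nudge.py '[[0.062,0,0,-0.03,0,0,0],[0.062,0,0,-0.08,0,0,0],[0.062,0,0,-0.14,0,0,0],[0.075,0,0,-0.18,0,0,0],[0.085,0,0,-0.2,0,0,0]]' >/dev/null; python3 - <<'E'
from h import *
plan(((.469,.345,.25),2.937),((.469,.345,.25),np.radians(180+17)),((.469,.345,.25),np.radians(107)))
im=bot.grab_frame("side");cv2.imwrite("pics/s4.png",im)
D=cam("side");p,s=blob(mask(im,(0,0,205),(180,40,255),(255,200,340,330)));print(p,s,np.round((onz(D,*p,.091)-O)@R.from_euler('z',YAW).as_matrix(),4))
E
```

```text
force: [-0.3, 0.6, 0.7]
grip_width: 0.0621
finger_force: 0.0
t 16.23 tcp [ 0.5774 -0.1653  0.2508] rot [-3.141e+00  2.000e-03  2.937e+00] w 0.085 F [-0.3 -1.  -0.4]
-> [0.469 0.345 0.25 ] row d [2.100e-01 4.776e-01 1.000e-04] rv [-0.     0.002 -0.   ] rows 9.0
-> [0.469 0.345 0.25 ] row d [2.100e-01 4.776e-01 1.000e-04] rv [-0.001  0.002 -0.502] rows 9.0
-> [0.469 0.345 0.25 ] row d [2.100e-01 4.776e-01 1.000e-04] rv [1.000e-03 2.000e-03 1.069e+00] rows 9.0
[269.19444444 328.63888889] [260 328  23   2  36] [-0.1077 -0.1676  0.091 ]
```

View pics/s4.png

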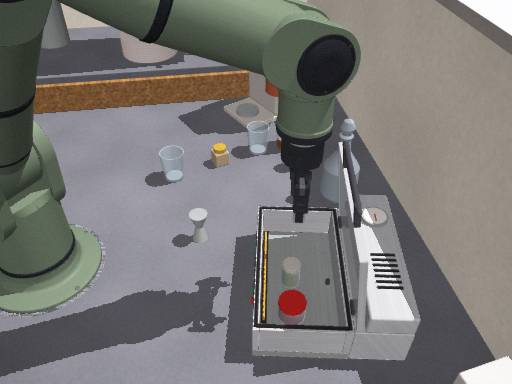

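Both jars stand in the chamber: the red lid at (292,303) and the white one at (291,265). Now the honey jar.

```bash
python3 nudge.py '[[0.085,0.025,0.056,0,0,0,-0.1],[0.085,0.05,0.112,0,0,0,-0.2],[0.085,0.075,0.168,0,0,0,-0.3],[0.085,0.1,0.224,0,0,0,-0.4],[0.085,0.125,0.28,0,0,0,-0.5]]' >/dev/null; python3 - <<'E'
from h import *
plan(((.469,.345,.22),np.radians(197)))
E
```

```text
t 16.9 tcp [0.5106 0.1358 0.2479] rot [ 3.142e+00 -1.000e-03 -2.844e+00] w 0.0851 F [0.8 0.2 0.2]
-> [0.469 0.345 0.22 ] row d [-0.0217  0.2122  0.0278] rv [ 0.    -0.001  0.001] rows 4.0
```

```bash
python3 nudge.py '[[0.085,-0.006,0.06,0.008,0,0,0],[0.085,-0.012,0.12,0.016,0,0,0],[0.085,-0.018,0.175,0.022,0,0,0],[0.085,-0.0217,0.2122,0.028,0,0,0],[0.085,-0.0217,0.2122,0.028,0,0,0]]' >/dev/null; python3 nudge.py '[[0.085,0,0,0,0,0,0]]' >/dev/null; python3 - <<'E'
from h import *
plan(((.469,.345,.02),np.radians(197)))
c=cam("wrist");im=bot.grab_frame("wrist");cv2.imwrite("pics/w3.png",im)
u=proj(c,(.469,.345,.06)).astype(int);r=(u[0]-75,max(u[1]-90,0),u[0]+75,u[1]+90)
p,s=blob(mask(im,(18,170,120),(35,255,255),r));print(u,p,s,np.round(onz(c,*p,.06),4))
cv2.imwrite("pics/w3c.png",cv2.resize(im[r[1]:r[3],r[0]:r[2]],None,fx=3,fy=3)); print(r)
E
```

```text
t 17.65 tcp [0.4705 0.3431 0.2199] rot [-3.141e+00 -1.000e-03 -2.846e+00] w 0.0849 F [-0.1 -0.   0.5]
-> [0.469 0.345 0.02 ] row d [0.0006 0.0024 0.1999] rv [-0.001 -0.001 -0.002] rows 4.0
[264 174] [266.03361345 173.91596639] [ 247  155   39   39 1190] [0.4682 0.3467 0.06  ]
(np.int64(189), np.int64(84), np.int64(339), np.int64(264))
```

View pics/w3c.png

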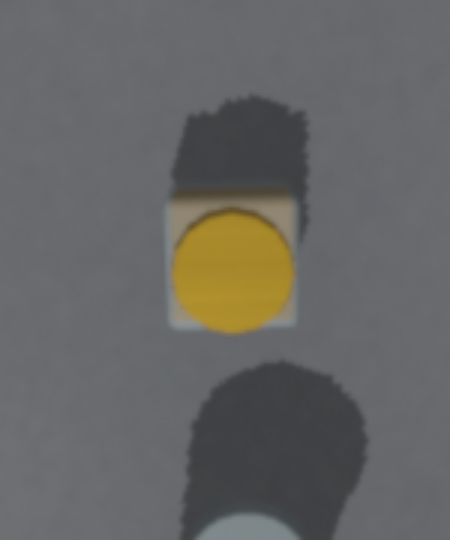

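The honey jar sits square to the tool: its sides are vertical in the crop and the lid is centred. I'll grip it low on the body.

```bash
python3 nudge.py '[[0.085,0.001,0.0035,0.05,0,0,0],[0.085,0.001,0.0035,0.1,0,0,0],[0.085,0.001,0.0035,0.15,0,0,0],[0.085,0.001,0.0035,0.19,0,0,0],[0.085,0.001,0.0035,0.209,0,0,0]]' |egrep 'pos|force'; python3 nudge.py '[[0.07,0,0,0,0,0,0],[0.035,0,0,0,0,0,0],[0.035,0,0,0,0,0,0],[0.035,0,0,0,0,0,0],[0.035,0,0,0,0,0,0]]' 40; python3 nudge.py '[[0.035,0,0,-0.02,0,0,0],[0.035,0,0,-0.06,0,0,0],[0.035,0,0,-0.11,0,0,0],[0.035,0,0,-0.16,0,0,0],[0.035,0,0,-0.21,0,0,0]]'; python3 - <<'E'
from h import *
plan((m2w((-.06,.09,.22)),2.937))
E
```

```text
position: [0.4685, 0.3452, 0.0099]
force: [0.3, -0.1, 0.5]
finger_force: 0.0
clock: 18.95
position: [0.4694, 0.3472, 0.0135]
tool_rot: [3.141, 0.002, -2.847]
force: [-0.6, -1.3, 7.8]
grip_width: 0.0454
finger_force: 40.8
clock: 19.58
position: [0.4681, 0.3467, 0.2252]
tool_rot: [3.141, 0.001, -2.846]
force: [1.1, -0.2, -2.4]
grip_width: 0.045
finger_force: 41.7
t 19.57 tcp [0.4681 0.3467 0.2252] rot [ 3.141e+00  1.000e-03 -2.846e+00] w 0.045 F [ 1.1 -0.2 -2.4]
-> [ 0.5953 -0.0769  0.22  ] row d [ 0.0018 -0.4423  0.005 ] rv [0.001 0.001 0.5  ] rows 8.0
```

```bash
python3 nudge.py '[[0.035,0,-0.05,0,0,0,0.1],[0.035,0,-0.11,0,0,0,0.2],[0.035,0,-0.17,0,0,0,0.3],[0.035,0.001,-0.23,0,0,0,0.4],[0.035,0.001,-0.29,0,0,0,0.5]]' >/dev/null;  python3 - <<'E'
from h import *
plan((m2w((-.06,.09,.22)),2.937))
E
```

```text
t 20.2 tcp [0.552  0.0673 0.2236] rot [3.141e+00 2.000e-03 2.934e+00] w 0.046 F [ 1.1  0.2 -1.9]
-> [ 0.5953 -0.0769  0.22  ] row d [-0.0721 -0.1321  0.0037] rv [ 0.     0.002 -0.003] rows 3.0
```

```bash
python3 nudge.py '[[0.035,-0.025,-0.045,0,0,0,0],[0.035,-0.05,-0.09,0,0,0,0],[0.035,-0.0715,-0.132,0.005,0,0,0],[0.035,-0.0715,-0.132,0.05,0,0,0],[0.035,-0.0715,-0.132,0.1,0,0,0]]' >/dev/null; python3 nudge.py '[[0.035,0,0,0.03,0,0,0],[0.035,0,0,0.06,0,0,0],[0.035,0,0,0.076,0,0,0],[0.035,0,0,0.08,0,0,0],[0.035,0,0,0.08,0,0,0]]'; python3 - <<'E'
from h import *
plan((m2w((-.06,.09,.0385)),2.937))
E
```

```text
clock: 21.45
position: [0.5956, -0.0747, 0.0428]
tool_rot: [3.141, 0.001, 2.937]
force: [0.1, -0.9, -2.7]
grip_width: 0.0457
finger_force: 41.8
t 21.45 tcp [ 0.5956 -0.0747  0.0428] rot [3.141e+00 1.000e-03 2.937e+00] w 0.0457 F [ 0.1 -0.9 -2.7]
-> [ 0.5953 -0.0769  0.0385] row d [-0.0002 -0.0022  0.0043] rv [ 0.     0.001 -0.   ] rows 1.0
```

```bash
python3 nudge.py '[[0.035,0,0,0.0015,0,0,0],[0.035,0,0,0.003,0,0,0]]' |egrep 'pos|force'; python3 nudge.py '[[0.035,0,0,0.0007,0,0,0],[0.035,0,0,0.0007,0,0,0]]' | egrep 'pos|force'
```

```text
position: [0.5954, -0.0749, 0.0392]
force: [-0.2, 0.0, -2.8]
finger_force: 41.8
position: [0.5952, -0.0748, 0.0385]
force: [-2.9, 0.3, 5.1]
finger_force: 42.7
```

```bash
python3 nudge.py '[[0.035,0,0,0.0006,0,0,0],[0.035,0,0,0.0006,0,0,0]]' |egrep 'pos|force'
```

```text
position: [0.5952, -0.0748, 0.0385]
force: [-8.0, -0.7, 17.0]
finger_force: 44.1
```

```bash
python3 nudge.py '[[0.035,0,0,-0.001,0,0,0],[0.035,0,0,-0.001,0,0,0]]' |egrep 'pos|force'; python3 nudge.py '[[0.068,0,0,0,0,0,0],[0.068,0,0,0,0,0,0],[0.068,0,0,0,0,0,0],[0.068,0,0,0,0,0,0]]' | egrep 'force|width'; python3 nudge.py '[[0.068,0,0,-0.03,0,0,0],[0.068,0,0,-0.08,0,0,0],[0.068,0,0,-0.14,0,0,0],[0.068,0,0,-0.2,0,0,0],[0.068,0,0,-0.26,0,0,0]]' >/dev/null; python3 nudge.py '[[0.068,0,0,-0.06,0,0,0.15],[0.068,0,0,-0.12,0,0,0.3],[0.068,0,0,-0.13,0,0,0.45],[0.068,0,0,-0.13,0,0,0.6],[0.068,0,0,-0.13,0,0,0.78]]' >/dev/null; python3 - <<'E'
from h import *
plan((m2w((.0353,0,.43)),1.366))
S=bot.grab_frame("scene");D=bot.grab_frame("side");cv2.imwrite("pics/v5.png",np.hstack([S[90:384,100:480],D[90:384,100:480]]))
E
```

```text
position: [0.5952, -0.0748, 0.0385]
force: [-1.5, 0.2, 4.3]
finger_force: 42.4
force: [0.5, 0.6, -0.2]
grip_width: 0.0677
finger_force: 0.0
t 24.2 tcp [ 0.595  -0.0747  0.4285] rot [3.141 0.    2.151] w 0.0677 F [ 0.1 -0.2  0.2]
-> [ 0.6704 -0.1844  0.43  ] row d [-0.133   0.0029 -0.0014] rv [0.    0.    0.785] rows 3.0
```

View pics/v5.png

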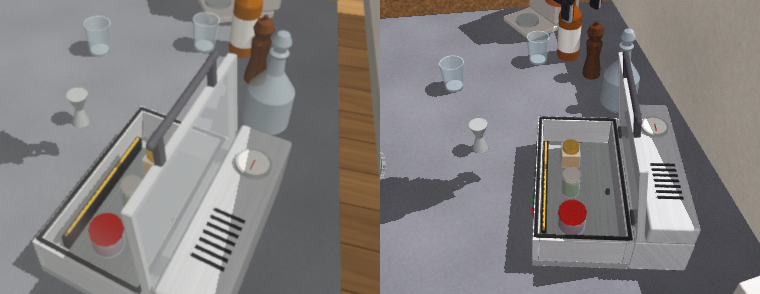

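All three jars stand in the chamber, and the bar matches the overlay prediction. I'll go above the bar, turned a quarter turn so the pinch is across it.

```bash
python3 nudge.py '[[0.068,-0.04,0.001,0,0,0,0.16],[0.068,-0.08,0.002,0,0,0,0.32],[0.068,-0.12,0.003,0,0,0,0.48],[0.068,-0.133,0.003,0,0,0,0.64],[0.068,-0.133,0.003,0,0,0,0.785]]' >/dev/null; python3 nudge.py '[[0.068,0,0,0,0,0,0]]'>/dev/null; python3 - <<'E'
from h import *
plan((m2w((.0353,0,.322)),1.366))
D=bot.grab_frame("side");S=bot.grab_frame("scene");cv2.imwrite("pics/v6.png",np.hstack([S[60:344,150:420],D[60:344,200:470]]))
E
```

```text
t 25.05 tcp [ 0.6712 -0.1838  0.4281] rot [-3.141 -0.     1.376] w 0.0681 F [-0.2  0.  -0.1]
-> [ 0.6704 -0.1844  0.322 ] row d [-0.0007 -0.0006  0.1061] rv [-0.   -0.    0.01] rows 2.0
```

View pics/v6.png

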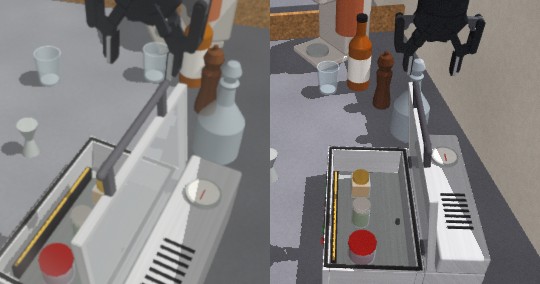

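The open fingers straddle the bar, in the scene view at about (110..195, 60) with the bar below at (140,135). I'll lower and pinch.

```bash
python3 nudge.py '[[0.068,0,0,0.04,0,0,0.01],[0.068,0,0,0.08,0,0,0.01],[0.068,0,0,0.104,0,0,0.01],[0.068,0,0,0.106,0,0,0.01],[0.068,0,0,0.106,0,0,0.01]]' |egrep 'pos|force'; python3 nudge.py '[[0.04,0,0,0,0,0,0],[0.005,0,0,0,0,0,0],[0.005,0,0,0,0,0,0],[0.005,0,0,0,0,0,0],[0.005,0,0,0,0,0,0]]' 40;python3 nudge.py '[[0.005,0,0,0,0,0,0],[0.005,0,0,0,0,0,0]]'
```

```text
position: [0.6715, -0.1839, 0.3236]
force: [0.0, -0.5, 0.4]
finger_force: 0.0
clock: 26.4
position: [0.6705, -0.1837, 0.3228]
tool_rot: [-3.14, 0.0, 1.362]
force: [-8.2, 1.9, 5.9]
grip_width: 0.0106
finger_force: 39.0
clock: 26.65
position: [0.6704, -0.1837, 0.3228]
tool_rot: [-3.14, 0.0, 1.362]
force: [-8.4, 2.4, 6.3]
grip_width: 0.0108
finger_force: 39.0
```

```bash
python3 nudge.py '[[0.005,0,-0.0231,0.0034,0,0,0],[0.005,0,-0.0469,0.0094,0,0,0],[0.005,0,-0.0699,0.0177,0,0,0],[0.005,0,-0.092,0.0283,0,0,0],[0.005,0,-0.1129,0.041,0,0,0]]' 60; python3 - <<'E'
from h import *
plan((m2w((-.0776,0,.2818)),1.366))
E
```

```text
clock: 27.28
position: [0.5614, -0.1609, 0.2827]
tool_rot: [3.137, 0.0, 1.362]
force: [11.2, -4.5, -2.2]
grip_width: 0.0105
finger_force: 60.5
t 27.27 tcp [ 0.5614 -0.1609  0.2827] rot [3.137 0.    1.362] w 0.0105 F [11.2 -4.5 -2.2]
-> [ 0.5598 -0.1614  0.2818] row d [-0.0009 -0.0014  0.0009] rv [ 0.005  0.    -0.004] rows 1.0
```

```bash
python3 nudge.py '[[0.005,0,-0.0196,0.0148,0,0,0],[0.005,0,-0.0376,0.0314,0,0,0],[0.005,0,-0.0538,0.0497,0,0,0],[0.005,0,-0.0681,0.0696,0,0,0],[0.005,0,-0.0804,0.0908,0,0,0]]'; python3 nudge.py '[[0.005,0,0,0,0,0,0],[0.005,0,0,0,0,0,0]]' ;python3 - <<'E'
from h import *
plan((m2w((-.158,0,.191)),1.366))
E
```

```text
clock: 27.9
position: [0.4824, -0.1443, 0.1911]
tool_rot: [3.139, 0.001, 1.362]
force: [5.9, -4.2, 6.5]
grip_width: 0.0102
finger_force: 65.3
clock: 28.15
position: [0.4825, -0.1443, 0.1912]
tool_rot: [3.141, 0.001, 1.362]
force: [-1.6, -3.0, 7.3]
grip_width: 0.0101
finger_force: 65.3
t 28.15 tcp [ 0.4825 -0.1443  0.1912] rot [3.141e+00 1.000e-03 1.362e+00] w 0.0101 F [-1.6 -3.   7.3]
-> [ 0.4811 -0.1451  0.191 ] row d [-0.0011 -0.0012  0.0002] rv [ 0.001  0.001 -0.004] rows 1.0
```

```bash
python3 nudge.py '[[0.005,0,-0.0101,0.0224,0,0,0],[0.005,0,-0.0179,0.0456,0,0,0],[0.005,0,-0.0234,0.0695,0,0,0],[0.005,0,-0.0252,0.0816,0,0,0],[0.005,0,-0.0264,0.0938,0,0,0]]'; python3 nudge.py '[[0.005,0,0,0,0,0,0],[0.005,0,0,0,0,0,0]]'; python3 nudge.py '[[0.005,0,-0.0002,0.004,0,0,0],[0.005,0,-0.0004,0.006,0,0,0],[0.005,0,-0.0004,0.006,0,0,0],[0.005,0,-0.0004,0.006,0,0,0]]'|egrep 'pos|force'
```

```text
clock: 28.78
position: [0.4551, -0.1387, 0.0966]
tool_rot: [-3.139, 0.001, 1.361]
force: [-9.4, -0.7, 10.4]
grip_width: 0.01
finger_force: 69.1
clock: 29.02
position: [0.4551, -0.1387, 0.0968]
tool_rot: [-3.139, 0.001, 1.361]
force: [-8.3, -1.1, 8.3]
grip_width: 0.0103
finger_force: 68.8
position: [0.4546, -0.1386, 0.0909]
force: [-9.1, -2.0, 8.6]
finger_force: 68.9
```

```bash
for i in 1 2 3; do python3 nudge.py '[[0.005,0,-0.0003,0.001,0,0,0],[0.005,0,-0.0003,0.002,0,0,0],[0.005,0,-0.0003,0.002,0,0,0]]'|egrep 'pos|force'; done
```

```text
position: [0.4545, -0.1385, 0.0889]
force: [-8.8, -1.9, 8.2]
finger_force: 68.9
position: [0.4544, -0.1385, 0.087]
force: [-8.6, -2.2, 8.5]
finger_force: 68.9
position: [0.4543, -0.1385, 0.085]
force: [-7.2, -1.3, 8.7]
finger_force: 68.9
```

```bash
for i in 1 2 3; do python3 nudge.py '[[0.005,0,-0.0003,0.001,0,0,0],[0.005,0,-0.0003,0.002,0,0,0],[0.005,0,-0.0003,0.002,0,0,0]]'|egrep 'pos|force'; done; python3 - <<'E'
from h import *
S,D=bot.grab_frame("scene"),bot.grab_frame("side");cv2.imwrite("pics/fs.png",S);cv2.imwrite("pics/fd.png",D)
c,d=cam("scene"),cam("side")
# dark bar blobs near the expected bar line, in both views
for n,im,k in(("scene",S,c),("side",D,d)):
    for y in (-.1,-.06,.06,.1):
        out=[]
        for y0 in np.arange(.085,.135,.003):
            u=proj(k,m2w((-.185,y,y0))).round().astype(int); out.append(int(im[u[1],u[0]].mean()) if 0<=u[1]<384 and 0<=u[0]<512 else -1)
        print(n,y,out)
E
```

```text
position: [0.4542, -0.1385, 0.0832]
force: [-8.1, -2.1, 10.7]
finger_force: 69.1
position: [0.4542, -0.1385, 0.0813]
force: [-7.1, -1.8, 12.3]
finger_force: 69.3
position: [0.4542, -0.1384, 0.0795]
force: [-6.3, -2.6, 14.7]
finger_force: 69.5
scene -0.1 [154, 151, 119, 109, 103, 106, 117, 119, 119, 112, 110, 115, 122, 110, 110, 108, 108]
scene -0.06 [106, 106, 104, 94, 98, 102, 108, 115, 111, 106, 104, 136, 150, 155, 156, 156, 155]
scene 0.06 [104, 128, 136, 137, 137, 137, 131, 129, 117, 107, 101, 108, 134, 136, 155, 153, 155]
scene 0.1 [107, 109, 107, 109, 108, 105, 108, 112, 113, 114, 145, 155, 156, 157, 156, 156, 157]
side -0.1 [77, 81, 78, 63, 63, 63, 75, 85, 91, 85, 84, 85, 81, 82, 83, 83, 87]
side -0.06 [88, 86, 86, 88, 83, 83, 86, 81, 84, 86, 85, 82, 79, 79, 86, 82, 82]
side 0.06 [37, 36, 34, 37, 42, 39, 34, 34, 39, 37, 37, 36, 35, 39, 36, 35, 37]
side 0.1 [35, 32, 34, 34, 35, 34, 35, 37, 34, 37, 35, 36, 34, 32, 32, 31, 37]
```

The force rises by about 1.1 N/mm past a kink at 0.0845–0.085, which matches the seal. I'll add a touch more push, settle, and check it holds steady.

```bash
python3 nudge.py '[[0.005,0,0,0.0007,0,0,0],[0.005,0,0,0.0007,0,0,0],[0.005,0,0,0.0007,0,0,0],[0.005,0,0,0.0007,0,0,0],[0.005,0,0,0.0007,0,0,0]]'|egrep 'pos|force'; python3 nudge.py '[[0.005,0,0,0,0,0,0],[0.005,0,0,0,0,0,0],[0.005,0,0,0,0,0,0],[0.005,0,0,0,0,0,0],[0.005,0,0,0,0,0,0]]'; python3 - <<'E'
from h import *
d=cam("side");D=bot.grab_frame("side")
p,s=blob(mask(D,(0,120,80),(8,255,255),(255,200,360,330)));print("red",p,s,np.round((onz(d,*p,.073)-O)@R.from_euler('z',YAW).as_matrix(),4))
E
```

```text
position: [0.4541, -0.1384, 0.0788]
force: [-6.8, -3.0, 16.5]
finger_force: 69.6
clock: 33.12
position: [0.4541, -0.1384, 0.0788]
tool_rot: [3.141, 0.001, 1.361]
force: [-6.5, -2.4, 15.1]
grip_width: 0.0104
finger_force: 69.6Traceback (most recent call last):
  File "<stdin>", line 3, in <module>
  File "h.py", line 19, in blob
    n,l,s,c=cv2.connectedComponentsWithStats(m); k=1+np.argmax(s[1:,4]); return c[k],s[k]
                                                     ~~~~~~~~~^^^^^^^^^
    return _wrapfunc(a, 'argmax', axis=axis, out=out, **kwds)
    return bound(*args, **kwds)
ValueError: attempt to get argmax of an empty sequence
```

The push holds at about 15 N. The arm or the lid tint hides the red lid in the side view, so I'll check the scene view with looser colour.

```bash
python3 - <<'E'
from h import *
R0=R.from_euler('z',YAW).as_matrix()
for n in("scene","side"):
    c=cam(n);im=bot.grab_frame(n).astype(int)
    for k,P,z in(("jam",(-.061,-.092,.077),.077),("honey",(-.06,.09,.085),.085),("olive",(-.06,0,.091),.091)):
        u=proj(c,m2w(P)).round().astype(int); print(n,k,u,im[u[1]-1:u[1]+2,u[0]-1:u[0]+2].reshape(-1,3).mean(0).round())
    x=im[...,2]-im[...,1]; m=((x>25)&(im[...,2]-im[...,0]>25)).astype(np.uint8); m[:190]=0; m[:,:130]=0;m[:,400:]=0
    k,l,s,q=cv2.connectedComponentsWithStats(m)
    for i in range(1,k):
        if s[i,4]>40: print(n,s[i],q[i].round(),np.round((onz(c,*q[i],.077)-O)@R0,3))
E
```

```text
scene jam [204 318] [181. 179. 204.]
scene honey [256 240] [186. 197. 202.]
scene olive [232 273] [204. 203. 203.]
side jam [292 301] [177. 172. 212.]
side honey [291 235] [188. 200. 209.]
side olive [292 262] [215. 211. 212.]
side [278 290  29  26 561] [292. 302.] [-0.061 -0.095  0.077]
```

The jars show unmoved through the clear lid, with jam at the same pixel (292,302). Handing in.

```bash
python3 -c "
from workcell import bot
s=bot.observe();print(s['clock'],s['position'],s['force']);print(bot.job_done())"
```

```text
33.275 [ 0.4541365  -0.13846645  0.07884577] [-6.15025067 -2.34937233 15.70703185]
the job is handed in; nothing more can be done
None
```

I handed the job in at 33.3 s with all three jars standing in the chamber and the lid held on its seal at about 15 N; the hand-in returned no verdict, and I judged the lid level from force and height because I had no pictures left to view.

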